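Seat the hall lantern on its charging dock

TASK

Put the cordless lantern back on its round charging dock on the bench by the door, so that the dock's two pegs enter the sockets under its foot and it sits fully home, upright and released. The peg plate in the dock swivels and may stand at any angle it was left at, so look or feel for the angle at which the lantern drops in. Leave the other things on the bench where they are.

Things in the scene. Friction and masses are not known exactly. Their poses are not given: they have to be found in the camera images.
- lantern_handle (a point): Centre of the lantern's straight level grip bar: 64 long (x), 16 wide (y), 16 high, held by posts at its ends over the cap, with 27 of clear height under it. The point is on the lantern's axis, 153 above its underside. x along the bar, z up. Grasp the bar across its width. The lantern and the dock may swap sides of the bench from one start to another.
- lantern_center (a point): Centre of the lantern, half-way up (80 above its underside), axes as the handle's. It stands upright: grey foot (diameter 84, 28 high), white column (diameter 60), grey cap (diameter 76, top at 118), grip bar on top; total height 161, about 0.4 kg.
- lantern: The lantern; origin at the centre of its flat underside, x along the grip bar, z up. The underside has two round sockets, diameter 16, 14 deep, at x = +20 and x = -20 (in line with the bar, 40 apart), so it fits the pegs either way round (half a turn is the same).
- dock_seat (a point): Centre of the dock's seat: top of the black swivel plate, 22 above the bench, x towards the cable block. Two steel pegs on it, diameter 12, 11 high, 40 apart, symmetric about the centre. The plate's angle is NOT reported: the line of pegs lies within 0.9 rad either way of this x. Stiff (0.8 N m to turn): it stays put under a light press, and the foot drops in when turned to within about 0.1 rad and 2 mm of the pegs.
- dock: Round grey charging dock, fixed to the bench, diameter 116, with a small cable block at its +x side (to 85 from the axis); origin at the centre of its underside. Its cup wall round the seat has inner diameter 89 up to 40 above the bench, flaring to about 101 at its rim, 48 above the bench. A foot whose pegs have not entered stands 11 above the seat.
- lunch_box: Bystander, leave alone: blue plastic lunch box, closed, 126 x 176 x 62 mm; origin at the centre of its underside, z up
- cat: Bystander, leave alone: white ceramic sitting cat figurine, about 70 across, 122 high mm; origin at the centre of its underside, z up
- shoehorn: Bystander, leave alone: green plastic shoehorn lying flat, 177 x 44 x 9 mm; origin at the centre of its underside, z up
- polish_tin: Bystander, leave alone: flat round steel shoe-polish tin, diameter 76, 27 high mm; origin at the centre of its underside, z up
- glasses_case: Bystander, leave alone: black hard spectacle case, 60 x 160 x 43 mm; origin at the centre of its underside, z up
- shoe_brush: Bystander, leave alone: shoe brush with wooden back, bristles down, 150 x 50 x 44 mm; origin at the centre of its underside, z up
- key_bowl: Bystander, leave alone: white ceramic bowl, diameter 116, 45 high mm; origin at the centre of its underside, z up
Things that resemble listed ones, but are neither listed nor needed, are in the scene too. What is shaped like the lantern but blue is not meant. What is shaped like the dock but green is not meant.

How it is judged:
On the way, in this order (a step that is already met when the one before it is completed fails the run):
1. the lantern is lifted clear of the bench (height (world z) of lantern above 0.06 m), for 0.1 s.
2. the lantern is fully down on the dock's seat with the pegs in its sockets (z of lantern in the frame of dock_seat below 0.003 m and horizontal distance between lantern and dock_seat below 0.005 m and angle between lantern's own z axis and vertical below 0.06 rad), for 0.2 s.
At the end, for the whole second after the job is handed in: The lantern's underside is less than 3 mm above the dock's seat and within 5 mm of its centre, the lantern is upright within 0.06 rad, at rest and released (all of step 2 and linear speed of lantern below 0.02 m/s and contact force between the fingers and lantern below 0.1 N); the robot touches nothing.
It fails at once if any of the other things (lunch box, cat, shoehorn, polish tin, spectacle case, shoe brush, bowl) is moved more than 30 mm (distance of any of lunch_box, cat, shoehorn, polish_tin, glasses_case, shoe_brush, key_bowl from where it was at the start of the episode above 0.03 m).
It also fails if it takes over 67 s, if anything falls off the work surface, if the arm or the gripper's body presses on something with over 40 N, if the wrist force passes 120 N, or if a joint passes its speed limit or range.

ROBOT

A 6-joint arm with a two-finger parallel gripper is mounted at the origin on the work surface. World frame = base frame: x ahead of the robot, y to its left, z up, the work surface at z = 0. Lengths are in m, angles in rad, forces in N, time in s.
With the tool pointing down it reaches from about 0.425 to 0.95 m from the base axis. Payload 3.5 kg.
Tool frame: the origin (TCP) lies at the very end of the fingers, on their centre line; the grasp point (between the pads) lies 19 mm behind it (ctrl.grip_point_offset is the distance from the TCP to the grasp point, in m); z points along the fingers, y is the line along which they close (so a half turn about z gives the same grasp; the last joint's range is limited). The gripper opens to 85 mm and grips with 20 to 120 N. Pads are 22 mm wide; open, the fingers measure 114 mm over their backs; the gripper's body (76 mm by 85 mm) begins 54 mm behind the grasp point. The pads swing forward as they close: fully open they stand 13 mm farther back than shut.
Start: joints at [1.128, 0.286, 1.577, -0, 1.279, -0.15], TCP at [0.195, 0.646, 0.195] pointing down, gripper open.
Joint ranges: [-2.77, 2.77], [-0.9, 2.22], [0.21, 2.48], [-1.53, 4.67], [0.24, 2.81], [-2.84, 2.84]. Speed limits (rad/s): [2.79, 2.79, 3.14, 3.14, 3.14, 3.14].

INTERFACE

Orientations are given as a unit quaternion [x, y, z, w].
In Python, from plant import ctrl gives the robot as it stands. The module is installed in compiled form; this text tells all that it offers.
- The arm moves only by the shell command python3 -m pendant 'ROWS' [OPENING] [FORCE]. ROWS is JSON, a list of rows, each an object of numbers: "dx", "dy", "dz": the shift along the tool's x, y, z in cm; "twist": the turn about the tool's z in degrees. A call has 1 to 10 rows; each row is the pose to reach, as a shift and turn from the pose commanded when the call began, along the tool's axes at that moment; what a row does not reach only later rows make up. A row lasts 1/8 s, in which the tool goes at most 62.5 mm and 10.7 degrees, less where a joint would pass 70% of its speed; a pose out of reach is approached as far as the arm can. A call with a gripper value outside its range is refused whole. OPENING is the opening in per cent of the stroke, from 0 (shut) to 100 (fully open), set as the call begins (- or left out, the last holds). The fingers move at their own pace and stop on an object; FORCE is the grip in N (left out, the last holds). Time passes only in rows, so rows that repeat a pose let the fingers close. It gives the time, the measured TCP pose, the force, the opening and the grip force at its end, in the units of the state.
- ctrl.get_state(): the state, without advancing time (a new reading comes with each control period).
- ctrl.read_camera(name): name is "side" or "top"; returns a dict with "img" (480x640x3 uint8, red, green, blue), "depth" (480x640 float32, m along the optical axis (not along the pixel's ray), 0 where there is no reading), "camera_matrix" (3x3 intrinsics, pixels), "xyz" and "rotation" of the camera in the world. Camera axes: x right, y up, looking along -z (the intrinsics and any distortion apply to the point x, -y, -z); pixel columns grow to the right and rows downward; lengths in m; the calibration is good to about 2 mm. A picture is of the moment at which its call begins.
- ctrl.sign_off(): hands the job in; it is judged then, once.
The state is a dict: "time": time; "qpos": joint angles; "dq": joint speeds; "joint_efforts": joint torques, N m; "eef_pos": TCP position; "tcp_rot": TCP orientation; "contact_force": force on the tool from outside, world axes, zero at the start; "wrist_torque": the same for the moment, N m; "opening": opening from 0.0 (shut) to 1.0 (fully open); "finger_force": force on a finger pad.
Only numpy, scipy, OpenCV 4.12 (cv2) and the standard library are available. Lean on these libraries where they do the work, as an engineer would, in place of code of your own. Each camera call takes 0.05 s, during which the arm holds its last target. There are 200 camera calls.

## Working session

There is one attempt and no reset: what is moved stays moved. The work goes in short steps, Python scripts to look and compute and a shell command to move; the robot and the scene stay as the last step left them, time stands still between calls to the robot, and variables do not carry over. Pictures are saved under pics/ and viewed, at most 10 in all, crops included, and the job is handed in when it is done.

```bash
mkdir -p pics; cat > h.py <<'E'
import numpy as np, cv2
from plant import ctrl
def cam(n):
    c=ctrl.read_camera(n); return c
def cloud(c):
    d=c["depth"]; K=np.array(c["camera_matrix"]); v,u=np.mgrid[0:480,0:640]
    p=np.stack([(u-K[0,2])/K[0,0]*d,-(v-K[1,2])/K[1,1]*d,-d],-1)
    R=np.array(c["rotation"]).reshape(3,3) if np.size(c["rotation"])==9 else None
    if R is None:
        from scipy.spatial.transform import Rotation as Ro
        R=Ro.from_quat(c["rotation"]).as_matrix()
    return p@R.T+np.array(c["xyz"])
E
python3 - <<'E'
from h import *
for n in("top","side"):
    c=cam(n); cv2.imwrite(f"pics/{n}0.png",c["img"][...,::-1]); np.savez(f"{n}0.npz",**c)
    print(n,c["xyz"],np.round(c["rotation"],3),c["camera_matrix"],[k for k in c])
print(ctrl.get_state())
E
```

```text
top [ 0.13447677 -0.01329376  1.76371464] [-0.075  0.073  0.717 -0.69 ] [[600.30689812   0.         317.25609288]
 [  0.         600.30689812 234.91609119]
 [  0.           0.           1.        ]] ['img', 'depth', 'camera_matrix', 'xyz', 'rotation']
side [ 0.01414872 -0.90862811  1.14122139] [ 0.374 -0.101 -0.217  0.896] [[533.1240795    0.         318.8685464 ]
 [  0.         533.1240795  232.43344182]
 [  0.           0.           1.        ]] ['img', 'depth', 'camera_matrix', 'xyz', 'rotation']
{'time': 0.1, 'qpos': array([ 1.12799961e+00,  2.87119514e-01,  1.57802481e+00, -2.09221029e-05,
        1.27858579e+00, -1.50020277e-01]), 'dq': array([ 1.79246243e-05,  4.75329573e-04, -4.53613630e-03,  2.12472299e-03,
       -3.24443450e-04,  8.65456522e-04]), 'joint_efforts': array([ 1.25942941e-03, -4.07297516e+01, -2.93699026e+01, -1.18064386e-04,
        3.40473911e-03,  6.19744895e-06]), 'eef_pos': array([0.19451489, 0.64567122, 0.19366041]), 'tcp_rot': array([ 1.45862867e-01,  9.89304241e-01, -1.02504999e-03, -3.02584834e-04]), 'contact_force': array([-0.18554134,  0.14149747,  0.36489912]), 'wrist_torque': array([-0.02984837,  0.01353306, -0.03415691]), 'finger_force': 0.0, 'opening': 0.9987037972619173}
```

View pics/top0.png

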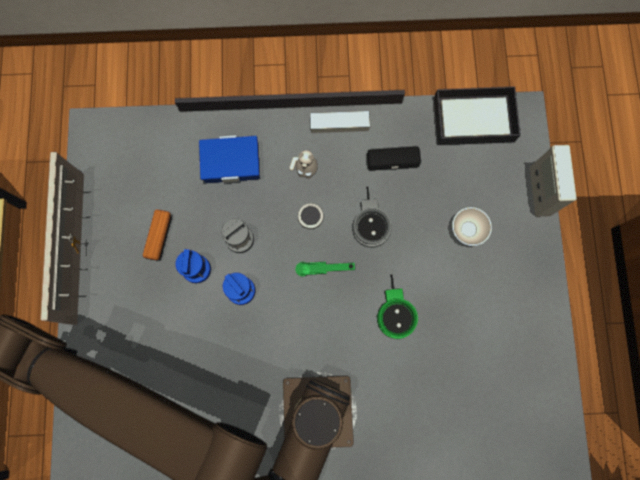

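View pics/side0.png

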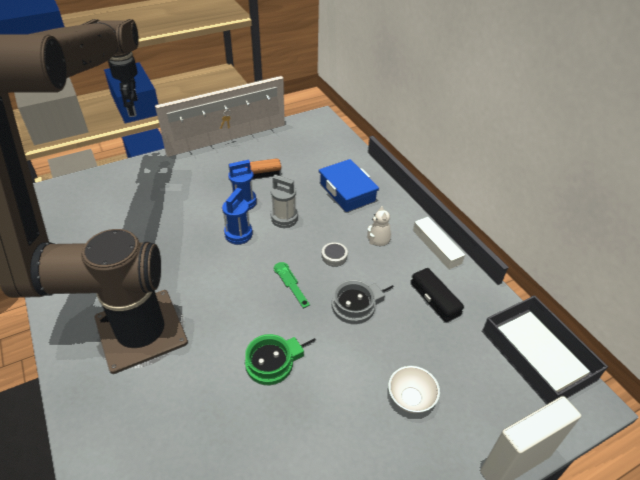

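The side view matches the top view. For the lantern, the candidates in the top view are grey (238,236), blue (193,266) and blue (239,288); the grey one with the white column is meant. For the dock they are grey (371,226) and green (397,317); the grey one is meant. I'll confirm both in one enlarged crop and measure.

```bash
python3 - <<'E'
from h import *
c=dict(np.load("top0.npz")); P=cloud(c); im=c["img"]
a=cv2.resize(im[195:275,200:280],(400,400),interpolation=cv2.INTER_CUBIC)
b=cv2.resize(im[185:265,330:410],(400,400),interpolation=cv2.INTER_CUBIC)
cv2.imwrite("pics/crop1.png",np.hstack([a,b])[...,::-1])
print("table z",np.median(P[300:310,440:500,2]))
w=np.zeros((480,640),bool); w[205:262,212:262]=1
Z=P[...,2]
bar=w&(Z>.143)&(Z<.175); q=P[bar]
print("bar n",bar.sum(), "z",np.median(q[:,2])); 
r=cv2.minAreaRect((q[:,:2]*1000).astype(np.float32)); print("bar rect mm",r, "box",cv2.boxPoints(r).round(0).tolist())
cap=w&(Z>.105)&(Z<.125); print("cap",cap.sum(),cv2.minEnclosingCircle((P[cap][:,:2]*1000).astype(np.float32)))
# dock
K=c["camera_matrix"]
from scipy.spatial.transform import Rotation as Ro
R=Ro.from_quat(c["rotation"]).as_matrix()
def ray(u,v,z):
    d=R@np.array([(u-K[0,2])/K[0,0],-(v-K[1,2])/K[1,1],-1]); return c["xyz"]+d*(z-c["xyz"][2])/d[2]
g=im.astype(int).max(2); wd=np.zeros_like(w); wd[208:245,354:390]=1
rim=np.zeros_like(w); rim[195:262,345:397]=1; rim&=(Z>.043)&(Z<.056)
print("rim",rim.sum(),cv2.minEnclosingCircle((P[rim][:,:2]*1000).astype(np.float32)))
pk=(wd&(g>130)).astype(np.uint8)
n,l,s,ct=cv2.connectedComponentsWithStats(pk)
W=im.astype(float).sum(2)
for i in range(1,n):
    ys,xs=np.where(l==i); print("peg px",ct[i],s[i,4],ray(*ct[i],.033).round(4))
blk=np.zeros_like(w); blk[185:225,352:382]=1
blk&=(Z>.012)&(Z<.06); ys,xs=np.where(blk); print(ys.min())
E
```

```text
table z -0.0001476715953838692
bar n 158 z 0.16094126640972473
bar rect mm ((504.6017761230469, 213.6537322998047), (19.479930877685547, 63.617244720458984), 35.697174072265625) box [[478.0, 234.0], [515.0, 182.0], [531.0, 194.0], [494.0, 245.0]]
cap 378 ((505.65875244140625, 213.92413330078125), 38.51258850097656)
rim 263 ((524.1196899414062, -180.30752563476562), 54.91416931152344)
peg px [363.  208.5] 2 [ 0.5778 -0.1564  0.033 ]
peg px [370.5 219.5] 12 [ 0.5433 -0.1768  0.033 ]
peg px [373.09090909 232.63636364] 11 [ 0.5032 -0.1822  0.033 ]
187
```

View pics/crop1.png

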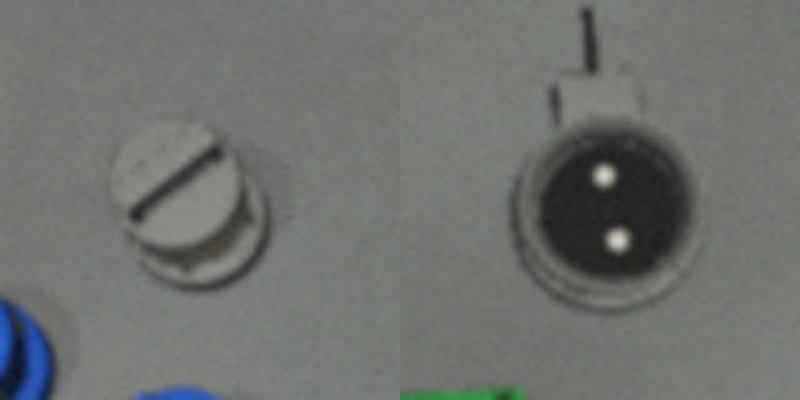

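The crop confirms it: on the left is the grey lantern with its dark bar edge, running (133,215)–(217,153). On the right is the grey dock with its cable block up (+x) and pegs at (604,176) and (618,240). The lantern is at (0.505, 0.214) with the bar at 125.6°. The dock is at (0.523, -0.180) with the peg line at about 8°. Moving above the lantern now.

```bash
python3 -m pendant '[{"dx":-5,"dy":-4,"dz":-3,"twist":8},{"dx":-10,"dy":-7.7,"dz":-3,"twist":16},{"dx":-15,"dy":-11.5,"dz":-3,"twist":24},{"dx":-20,"dy":-15.3,"dz":-3,"twist":32},{"dx":-25,"dy":-19.2,"dz":-3,"twist":37.6},{"dx":-30,"dy":-23,"dz":-3,"twist":37.6},{"dx":-35,"dy":-26.9,"dz":-3,"twist":37.6},{"dx":-39.5,"dy":-30.3,"dz":-3,"twist":37.6},{"dx":-42.2,"dy":-32.4,"dz":-3,"twist":37.6},{"dx":-42.2,"dy":-32.4,"dz":-3,"twist":37.6}]' 100
cat > m.py <<'E'
from h import *
from scipy.spatial.transform import Rotation as Ro
def tool():
    s=ctrl.get_state(); R=Ro.from_quat(s["tcp_rot"]).as_matrix(); return s,R
def to(x,y,z,ang):
    s,R=tool(); d=R.T@(np.array([x,y,z])-s["eef_pos"])*100
    a=np.degrees(np.arctan2(R[1,0],R[0,0])); t=-((ang-a+180)%360-180)
    print("tcp",s["eef_pos"].round(4),"xang",a.round(2),"tilt",R[2].round(4),"q6",s["qpos"][5].round(2),"F",s["contact_force"].round(1),"-> dxyz cm",d.round(2),"twist",round(t,2))
E
python3 - <<'E'
from m import *
to(.505,.2138,.134,125.6)
# refine pegs, both views
for n in("top","side"):
    c=dict(np.load(n+"0.npz")); K=c["camera_matrix"]; R=Ro.from_quat(c["rotation"]).as_matrix()
    g=c["img"].astype(float).mean(2)
    x0,x1,y0,y1=(357,386,213,242) if n=="top" else (337,372,285,313)
    w=g[y0:y1,x0:x1]; w=np.clip(w-85,0,None)
    k,l,s,ct=cv2.connectedComponentsWithStats((w>0).astype(np.uint8),connectivity=4)
    for i in range(1,k):
        if s[i,4]<5: continue
        ys,xs=np.where(l==i); ww=w[ys,xs]; u=(xs*ww).sum()/ww.sum()+x0; v=(ys*ww).sum()/ww.sum()+y0
        d=R@np.array([(u-K[0,2])/K[0,0],-(v-K[1,2])/K[1,1],-1])
        print(n,round(u,1),round(v,1),s[i,4],(c["xyz"]+d*(.033-c["xyz"][2])/d[2]).round(4))
E
```

```text
time: 1.35
eef_pos: [0.5063, 0.212, 0.2243]
tcp_rot: [0.459, 0.889, -0.0, -0.0]
contact_force: [-0.0, 0.1, 0.7]
opening: 1.001
finger_force: 0.0
tcp [0.5063 0.212  0.2243] xang 125.37 tilt [ 2.0e-04 -1.1e-03 -1.0e+00] q6 -0.41 F [-0.   0.1  0.7] -> dxyz cm [0.22 0.01 9.03] twist -0.23
top 358.0 214.2 17 [ 0.561  -0.1407  0.033 ]
top 384.4 213.5 9 [ 0.5599 -0.219   0.033 ]
top 370.4 219.6 17 [ 0.543  -0.1765  0.033 ]
top 360.8 238.3 52 [ 0.4875 -0.1451  0.033 ]
top 373.1 232.5 19 [ 0.5035 -0.1822  0.033 ]
top 382.5 239.8 32 [ 0.4805 -0.2086  0.033 ]
side 355.8 297.2 228 [ 0.5315 -0.1786  0.033 ]
side 359.5 295.6 26 [ 0.5432 -0.1784  0.033 ]
side 347.8 302.5 28 [ 0.5039 -0.1843  0.033 ]
side 337.5 311.2 9 [ 0.4658 -0.1968  0.033 ]
side 370.6 311.5 7 [ 0.542  -0.2363  0.033 ]
```

```bash
python3 -m pendant '[{"dx":0.2,"dz":3},{"dx":0.2,"dz":5},{"dx":0.2,"dz":7},{"dx":0.2,"dz":8},{"dx":0.2,"dz":9},{"dx":0.2,"dz":9},{"dx":0.2,"dz":9}]'; python3 - <<'E'
from m import *
to(.505,.2138,.134,125.6)
E
python3 -m pendant '[{"dx":0},{"dx":0},{"dx":0},{"dx":0},{"dx":0},{"dx":0},{"dx":0},{"dx":0}]' 0 60
```

```text
tcp [0.5063 0.212  0.2243] xang 125.37 tilt [ 2.0e-04 -1.1e-03 -1.0e+00] q6 -0.41 F [-0.   0.1  0.7] -> dxyz cm [0.22 0.01 9.03] twist -0.23$[0]: bad value
$[0]: bad value
```

```bash
python3 -m pendant '[{"dx":0.2,"dy":0,"dz":3,"twist":0},{"dx":0.2,"dy":0,"dz":5,"twist":0},{"dx":0.2,"dy":0,"dz":7,"twist":0},{"dx":0.2,"dy":0,"dz":8,"twist":0},{"dx":0.2,"dy":0,"dz":9,"twist":0},{"dx":0.2,"dy":0,"dz":9,"twist":0},{"dx":0.2,"dy":0,"dz":9,"twist":0}]' && python3 -m pendant '[{"dx":0,"dy":0,"dz":0,"twist":0},{"dx":0,"dy":0,"dz":0,"twist":0},{"dx":0,"dy":0,"dz":0,"twist":0},{"dx":0,"dy":0,"dz":0,"twist":0},{"dx":0,"dy":0,"dz":0,"twist":0},{"dx":0,"dy":0,"dz":0,"twist":0},{"dx":0,"dy":0,"dz":0,"twist":0},{"dx":0,"dy":0,"dz":0,"twist":0}]' 0 60; python3 -c "
from m import *
to(.505,.2138,.134,125.6)"
```

```text
time: 2.22
eef_pos: [0.5046, 0.2161, 0.1357]
tcp_rot: [0.457, 0.89, 0.0, 0.0]
contact_force: [-0.0, -0.7, 0.3]
opening: 0.998
finger_force: 0.0
time: 3.22
eef_pos: [0.5041, 0.2159, 0.1349]
tcp_rot: [0.457, 0.89, -0.0, -0.0]
contact_force: [-0.0, -0.8, 0.6]
opening: -0.001
finger_force: 0.0
tcp [0.5041 0.2159 0.1349] xang 125.63 tilt [ 0.e+00 -1.e-04 -1.e+00] q6 -0.4 F [-0.  -0.8  0.6] -> dxyz cm [-0.22 -0.05  0.09] twist 0.03
```

The gripper shut on nothing, so I'll look at the scene.

```bash
python3 - <<'E'
from m import *
c=cam("side"); d=cam("top")
np.savez("side1.npz",**c); np.savez("top1.npz",**d)
a=cv2.resize(c["img"][140:250,210:330],(480,440),interpolation=cv2.INTER_CUBIC)
b=cv2.resize(d["img"][180:300,195:280],(312,440),interpolation=cv2.INTER_CUBIC)
cv2.imwrite("pics/s1.png",np.hstack([a,b])[...,::-1])
E
```

```text
(no output)
```

View pics/s1.png

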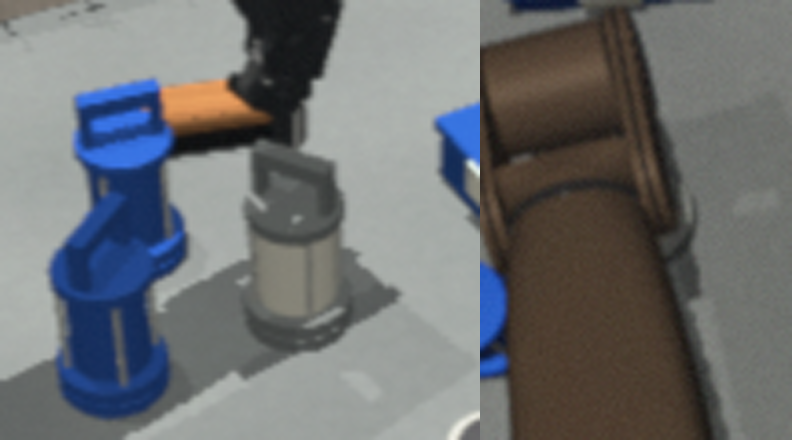

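The side view shows the gripper behind and beyond the lantern, with its fingertips near (290,110) in the crop. The bar, (255,155)–(330,175), is untouched. The top view is blocked by the arm. I'll compare the TCP with the cloud.

```bash
python3 - <<'E'
from m import *
s=ctrl.get_state(); print(s["eef_pos"],s["qpos"].round(3))
def proj(c,p):
    R=Ro.from_quat(c["rotation"]).as_matrix(); q=R.T@(np.array(p)-c["xyz"]); K=c["camera_matrix"]
    return (K[0,2]+K[0,0]*q[0]/-q[2], K[1,2]+K[1,1]*-q[1]/-q[2])
for n in("side1","top1","top0"):
    c=dict(np.load(n+".npz")); print(n,"tcp",proj(c,s["eef_pos"]),"origin",proj(c,[0,0,0]),"lantern top",proj(c,[.505,.2138,.161]), "start tcp",proj(c,[.1945,.6457,.1937]), c["xyz"])
c=dict(np.load("side1.npz")); P=cloud(c); 
m=np.zeros((480,640),bool); m[140:250,265:305]=1; q=P[m]
for lo,hi in((.145,.17),(.108,.122)):
    k=q[(q[:,2]>lo)&(q[:,2]<hi)&(q[:,0]<.7)]; print(lo,len(k),np.median(k,0).round(3),k.min(0).round(3),k.max(0).round(3))
# per-pixel world of seen tip
for (u,v) in ((281,168),(284,175),(285,190)): print(u,v,P[v,u].round(3))
E
```

```text
[0.50416741 0.21589096 0.13492885] [ 0.22   0.067  1.943  0.     1.132 -0.402]
side1 tcp (np.float64(282.3230772877756), np.float64(185.19799199073586)) origin (np.float64(140.3491820049121), np.float64(330.2759825281445)) lantern top (np.float64(282.6214121503164), np.float64(178.6024342885101)) start tcp (np.float64(136.47033441258026), np.float64(121.46784022952316)) [ 0.01414872 -0.90862811  1.14122139]
top1 tcp (np.float64(233.19086617610765), np.float64(229.96955440955685)) origin (np.float64(317.82715540872385), np.float64(411.3949710641582)) lantern top (np.float64(232.59448626972264), np.float64(227.58683837775627)) start tcp (np.float64(64.18001666613185), np.float64(348.62686601708685)) [ 0.13447677 -0.01329376  1.76371464]
top0 tcp (np.float64(233.19086617610765), np.float64(229.96955440955685)) origin (np.float64(317.82715540872385), np.float64(411.3949710641582)) lantern top (np.float64(232.59448626972264), np.float64(227.58683837775627)) start tcp (np.float64(64.18001666613185), np.float64(348.62686601708685)) [ 0.13447677 -0.01329376  1.76371464]
0.145 151 [0.503 0.211 0.158] [0.479 0.181 0.146] [0.53  0.239 0.165]
0.108 285 [0.497 0.204 0.117] [0.465 0.173 0.108] [0.54  0.253 0.122]
281 168 [0.492 0.192 0.22 ]
284 175 [0.507 0.208 0.177]
285 190 [0.511 0.213 0.116]
```

```bash
python3 - <<'E'
from m import *
c=dict(np.load("side1.npz")); P=cloud(c); im=c["img"]
cv2.imwrite("pics/s2.png",cv2.resize(im[135:205,255:315],(600,700),interpolation=cv2.INTER_NEAREST)[:600,:,::-1])
for v in range(150,196,4): print(v,[ (int(P[v,u,0]*1000),int(P[v,u,1]*1000),int(P[v,u,2]*1000)) for u in (272,276,280,284,288,292)])
E
```

```text
150 [(469, 198, 283), (478, 189, 286), (492, 196, 277), (502, 190, 278), (523, 211, 258), (544, 230, 239)]
154 [(467, 193, 274), (474, 181, 279), (493, 199, 262), (500, 188, 266), (523, 212, 243), (675, 511, 0)]
158 [(464, 187, 266), (486, 213, 241), (490, 194, 252), (502, 193, 249), (526, 219, 224), (664, 488, 0)]
162 [(458, 175, 262), (471, 178, 255), (503, 223, 215), (506, 203, 227), (641, 473, 0), (651, 461, 4)]
166 [(468, 201, 227), (472, 181, 240), (487, 189, 229), (505, 201, 215), (631, 451, 1), (648, 455, -6)]
170 [(556, 418, 32), (574, 425, 21), (495, 209, 198), (506, 205, 197), (625, 439, -5), (634, 425, 1)]
174 [(557, 422, 12), (574, 427, 2), (495, 208, 184), (506, 205, 183), (611, 409, 3), (626, 410, -3)]
178 [(478, 231, 160), (490, 228, 158), (499, 219, 161), (510, 215, 160), (600, 386, 5), (618, 392, -4)]
182 [(480, 237, 139), (486, 220, 149), (496, 213, 151), (503, 200, 158), (512, 193, 159), (524, 190, 158)]
186 [(537, 379, 0), (492, 237, 119), (504, 234, 117), (516, 230, 116), (511, 192, 146), (523, 190, 143)]
190 [(477, 232, 114), (487, 226, 114), (495, 213, 121), (507, 212, 117), (518, 207, 117), (522, 188, 130)]
194 [(469, 215, 114), (479, 209, 115), (489, 201, 117), (500, 197, 115), (510, 192, 116), (519, 182, 120)]
```

View pics/s2.png

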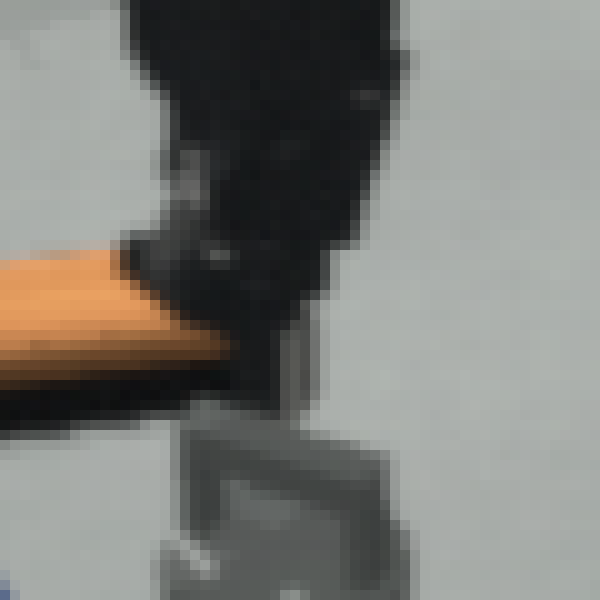

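The shut fingertips are right above the bar at z≈0.167, as seen by the camera, while the TCP reading says 0.135. In the vertical direction the reading is about 32 mm low against the scene. I'll open, go 30 mm lower and grip.

```bash
python3 -m pendant '[{"dx":0,"dy":0,"dz":0,"twist":0},{"dx":0,"dy":0,"dz":0,"twist":0},{"dx":0,"dy":0,"dz":0,"twist":0},{"dx":0,"dy":0,"dz":0,"twist":0},{"dx":0,"dy":0,"dz":0,"twist":0},{"dx":0,"dy":0,"dz":1,"twist":0},{"dx":0,"dy":0,"dz":2,"twist":0},{"dx":0,"dy":0,"dz":3,"twist":0},{"dx":0,"dy":0,"dz":3,"twist":0}]' 100 && python3 -m pendant '[{"dx":0,"dy":0,"dz":0,"twist":0},{"dx":0,"dy":0,"dz":0,"twist":0},{"dx":0,"dy":0,"dz":0,"twist":0},{"dx":0,"dy":0,"dz":0,"twist":0},{"dx":0,"dy":0,"dz":0,"twist":0},{"dx":0,"dy":0,"dz":0,"twist":0},{"dx":0,"dy":0,"dz":0,"twist":0},{"dx":0,"dy":0,"dz":0,"twist":0}]' 0 60; python3 -c "
from m import *
to(.505,.2138,.134,125.6)"
```

```text
time: 4.45
eef_pos: [0.503, 0.2156, 0.1032]
tcp_rot: [0.457, 0.89, -0.001, -0.001]
contact_force: [0.6, 0.0, 0.3]
opening: 1.0
finger_force: 0.0
time: 5.45
eef_pos: [0.5044, 0.2159, 0.1054]
tcp_rot: [0.457, 0.89, 0.0, 0.0]
contact_force: [-0.9, 0.2, 4.0]
opening: 0.168
finger_force: 60.7
tcp [0.5044 0.2159 0.1054] xang 125.62 tilt [-2.e-04  4.e-04 -1.e+00] q6 -0.4 F [-0.9  0.2  4. ] -> dxyz cm [-0.21 -0.07 -2.86] twist 0.02
```

Gripped (14 mm opening, 60 N). Lifting and checking.

```bash
python3 -m pendant '[{"dx":0,"dy":0,"dz":-2,"twist":0},{"dx":0,"dy":0,"dz":-4,"twist":0},{"dx":0,"dy":0,"dz":-7,"twist":0},{"dx":0,"dy":0,"dz":-10,"twist":0},{"dx":0,"dy":0,"dz":-10,"twist":0},{"dx":0,"dy":0,"dz":-10,"twist":0}]'; python3 - <<'E'
from m import *
to(.5234,-.1803,.205,188.3)
c=cam("side"); np.savez("side2.npz",**c); P=cloud(c); im=c["img"].astype(int)
m=np.zeros((480,640),bool); m[90:235,255:320]=1; q=P[m]
# heights of points near axis
k=q[(np.hypot(q[:,0]-.5,q[:,1]-.21)<.05)]
print(np.histogram(k[:,2],bins=np.arange(0,.4,.02)))
cv2.imwrite("pics/s3.png",cv2.resize(c["img"][100:250,220:370],(600,600),interpolation=cv2.INTER_CUBIC)[...,::-1])
E
```

```text
time: 6.2
eef_pos: [0.5027, 0.2156, 0.202]
tcp_rot: [0.457, 0.89, -0.001, -0.002]
contact_force: [-0.5, -0.1, -6.1]
opening: 0.171
finger_force: 59.4
tcp [0.5027 0.2156 0.202 ] xang 125.62 tilt [ 0.0018 -0.0041 -1.    ] q6 -0.4 F [-0.5 -0.1 -6.1] -> dxyz cm [-33.39 -21.37  -0.27] twist -62.68
(array([238,   0,   0,   0,  15, 142, 230, 129, 126,  92, 321,  59, 145,
        56, 101, 123, 111, 123, 130]), array([0.  , 0.02, 0.04, 0.06, 0.08, 0.1 , 0.12, 0.14, 0.16, 0.18, 0.2 ,
       0.22, 0.24, 0.26, 0.28, 0.3 , 0.32, 0.34, 0.36, 0.38]))
```

View pics/s3.png

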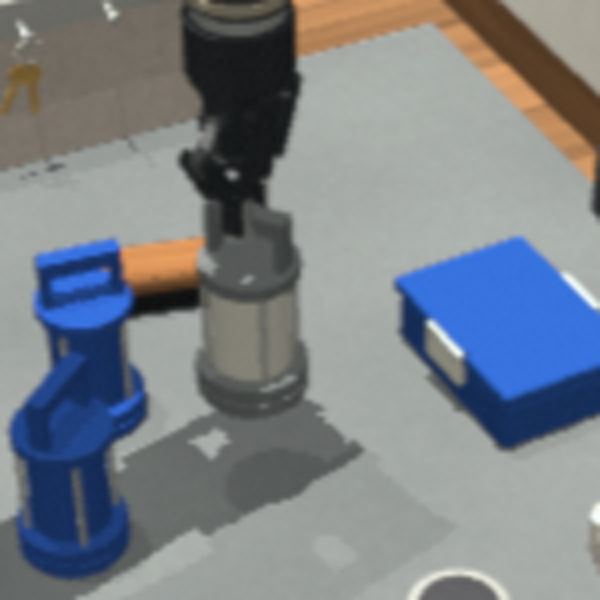

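It is lifted and upright: bar in the fingers at (240,215), foot at (250,390) with its shadow below, underside about 0.095. Carrying it to the dock.

```bash
python3 -m pendant '[{"dx":-1.5,"dy":-1,"dz":0,"twist":-3},{"dx":-5,"dy":-3.2,"dz":0,"twist":-9},{"dx":-9,"dy":-5.7,"dz":0,"twist":-17},{"dx":-13.5,"dy":-8.6,"dz":0,"twist":-25},{"dx":-18,"dy":-11.5,"dz":0,"twist":-34},{"dx":-22.5,"dy":-14.4,"dz":0,"twist":-43},{"dx":-27,"dy":-17.3,"dz":0,"twist":-51},{"dx":-30.5,"dy":-19.5,"dz":0,"twist":-58},{"dx":-32.5,"dy":-20.8,"dz":0,"twist":-62},{"dx":-33.4,"dy":-21.4,"dz":0,"twist":-62.7}]' && python3 -m pendant '[{"dx":0,"dy":0,"dz":0,"twist":0},{"dx":0,"dy":0,"dz":0,"twist":0},{"dx":0,"dy":0,"dz":0,"twist":0},{"dx":0,"dy":0,"dz":0,"twist":0}]'; python3 - <<'E'
from m import *
to(.5234,-.1803,.205,188.3)
for n in("side","top"):
    c=cam(n); np.savez(n+"3.npz",**c); P=cloud(c); q=P.reshape(-1,3)
    k=q[(np.hypot(q[:,0]-.523,q[:,1]+.18)<.06)&(q[:,2]>.06)]
    print(n,len(k),np.histogram(k[:,2],bins=np.arange(.06,.32,.02))[0])
    for lo,hi in((.095,.12),(.13,.19),(.195,.215)):
        j=k[(k[:,2]>lo)&(k[:,2]<hi)]
        if len(j)>20:
            # algebraic fit of circle with known-ish radius
            A=np.c_[2*j[:,:2],np.ones(len(j))]; s=np.linalg.lstsq(A,(j[:,:2]**2).sum(1),rcond=None)[0]
            print(lo,len(j),s[:2].round(4),"r",np.sqrt(s[2]+s[0]**2+s[1]**2).round(4))
c=dict(np.load("side3.npz")); cv2.imwrite("pics/s4.png",cv2.resize(c["img"][190:340,280:430],(600,600),interpolation=cv2.INTER_CUBIC)[...,::-1])
E
```

```text
time: 7.5
eef_pos: [0.5237, -0.181, 0.2025]
tcp_rot: [-0.072, 0.997, 0.001, -0.002]
contact_force: [0.1, -0.5, -5.1]
opening: 0.171
finger_force: 59.4
time: 8.0
eef_pos: [0.5248, -0.1795, 0.2051]
tcp_rot: [-0.073, 0.997, -0.0, 0.0]
contact_force: [-1.0, 0.0, -5.4]
opening: 0.171
finger_force: 59.4
tcp [ 0.5248 -0.1795  0.2051] xang -171.62 tilt [-2.e-04 -0.e+00 -1.e+00] q6 -2.23 F [-1.   0.  -5.4] -> dxyz cm [ 0.15 -0.05  0.01] twist 0.08
side 5124 [  0   3 140 340 156 149 121 406  95 124 120 146]
0.095 143 [ 0.5256 -0.18  ] r 0.0406
0.13 476 [ 0.5266 -0.1784] r 0.0317
0.195 117 [ 0.5216 -0.1848] r 0.0296
top 1833 [0 0 0 0 0 0 0 0 0 0 0 2]
```

View pics/s4.png

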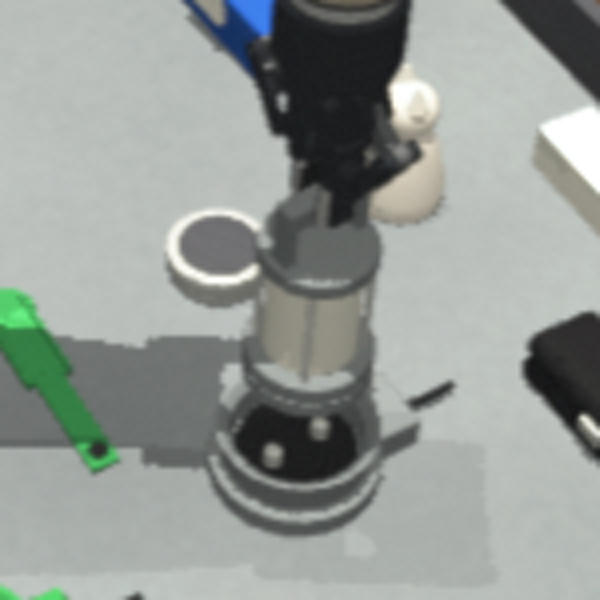

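The lantern hangs over the dock, foot at (308,370) and pegs at (272,455) and (320,428) below it, and the bar runs parallel to the peg line. Its axis is about 3 mm off in +x, so I'll correct that and lower to just above the pegs.

```bash
python3 -m pendant '[{"dx":0.34,"dy":-0.08,"dz":0,"twist":0},{"dx":0.34,"dy":-0.08,"dz":1.5,"twist":0},{"dx":0.34,"dy":-0.08,"dz":3,"twist":0},{"dx":0.34,"dy":-0.08,"dz":4.5,"twist":0},{"dx":0.34,"dy":-0.08,"dz":5.5,"twist":0},{"dx":0.34,"dy":-0.08,"dz":6,"twist":0},{"dx":0.34,"dy":-0.08,"dz":6.3,"twist":0},{"dx":0.34,"dy":-0.08,"dz":6.3,"twist":0}]' && python3 -m pendant '[{"dx":0,"dy":0,"dz":0.2,"twist":0},{"dx":0,"dy":0,"dz":0.4,"twist":0},{"dx":0,"dy":0,"dz":0.6,"twist":0},{"dx":0,"dy":0,"dz":0.7,"twist":0},{"dx":0,"dy":0,"dz":0.7,"twist":0}]'; python3 -c "
from m import *
to(.5216,-.181,.1274,188.3)"
```

```text
time: 9.1
eef_pos: [0.5217, -0.1817, 0.1422]
tcp_rot: [-0.073, 0.997, -0.0, 0.0]
contact_force: [0.8, 0.1, -4.9]
opening: 0.168
finger_force: 59.4
time: 9.72
eef_pos: [0.5214, -0.1815, 0.1348]
tcp_rot: [-0.073, 0.997, 0.0, -0.0]
contact_force: [-0.5, -0.1, -4.8]
opening: 0.169
finger_force: 59.5
tcp [ 0.5214 -0.1815  0.1348] xang -171.68 tilt [ 3.e-04  2.e-04 -1.e+00] q6 -2.23 F [-0.5 -0.1 -4.8] -> dxyz cm [-0.03  0.05  0.74] twist 0.02
```

There is no contact below the expected peg-top height, so the pegs are probably entering. Continuing down.

```bash
python3 -m pendant '[{"dx":0,"dy":0,"dz":0.2,"twist":0},{"dx":0,"dy":0,"dz":0.4,"twist":0},{"dx":0,"dy":0,"dz":0.6,"twist":0},{"dx":0,"dy":0,"dz":0.8,"twist":0},{"dx":0,"dy":0,"dz":0.8,"twist":0}]'; python3 -c "
from m import *
to(.5216,-.181,.1274,188.3)"
```

```text
time: 10.35
eef_pos: [0.5217, -0.1817, 0.1274]
tcp_rot: [-0.073, 0.997, -0.0, 0.0]
contact_force: [-1.6, -0.1, -2.0]
opening: 0.172
finger_force: 59.8
tcp [ 0.5217 -0.1817  0.1274] xang -171.67 tilt [-2.e-04 -4.e-04 -1.e+00] q6 -2.23 F [-1.6 -0.1 -2. ] -> dxyz cm [-0.    0.07 -0.  ] twist 0.03
```

```bash
python3 -m pendant '[{"dx":0,"dy":0,"dz":0.1,"twist":0},{"dx":0,"dy":0,"dz":0.2,"twist":0},{"dx":0,"dy":0,"dz":0.2,"twist":0},{"dx":0,"dy":0,"dz":0.2,"twist":0}]'; python3 - <<'E'
from m import *
to(.5216,-.181,.1274,188.3)
c=cam("side"); np.savez("side4.npz",**c); P=cloud(c); k=P.reshape(-1,3)
k=k[(np.hypot(k[:,0]-.5234,k[:,1]+.1803)<.036)&(k[:,2]>.125)&(k[:,2]<.165)]
h,e=np.histogram(k[:,2],bins=np.arange(.125,.166,.003)); print(h,e[h.argmax()],len(k))
E
```

```text
time: 10.85
eef_pos: [0.5222, -0.182, 0.1273]
tcp_rot: [-0.073, 0.997, -0.001, 0.001]
contact_force: [-4.2, 0.9, 5.5]
opening: 0.168
finger_force: 61.0
tcp [ 0.5222 -0.182   0.1273] xang -171.67 tilt [-0.0014 -0.0013 -1.    ] q6 -2.23 F [-4.2  0.9  5.5] -> dxyz cm [ 0.05  0.11 -0.01] twist 0.03
[  0   1   2  19 125 137  20  11  10   9   6   7   7] 0.14 356
```

The cap top reads 0.140, which is the seated height (it would be 0.151 if it were standing on the pegs), and pressing doesn't move it. I'll relax the press, release and rise.

```bash
python3 -m pendant '[{"dx":0,"dy":0,"dz":-0.1,"twist":0},{"dx":0,"dy":0,"dz":-0.2,"twist":0},{"dx":0,"dy":0,"dz":-0.2,"twist":0}]' && python3 -m pendant '[{"dx":0,"dy":0,"dz":0,"twist":0},{"dx":0,"dy":0,"dz":0,"twist":0},{"dx":0,"dy":0,"dz":0,"twist":0},{"dx":0,"dy":0,"dz":0,"twist":0},{"dx":0,"dy":0,"dz":0,"twist":0},{"dx":0,"dy":0,"dz":0,"twist":0}]' 100 && python3 -m pendant '[{"dx":0,"dy":0,"dz":-2,"twist":0},{"dx":0,"dy":0,"dz":-5,"twist":0},{"dx":0,"dy":0,"dz":-9,"twist":0},{"dx":0,"dy":0,"dz":-13,"twist":0},{"dx":0,"dy":0,"dz":-15,"twist":0},{"dx":0,"dy":0,"dz":-15,"twist":0},{"dx":0,"dy":0,"dz":-15,"twist":0}]'; python3 - <<'E'
from m import *
c=cam("side"); P=cloud(c); k=P.reshape(-1,3)
k=k[(np.hypot(k[:,0]-.5234,k[:,1]+.1803)<.045)&(k[:,2]>.05)&(k[:,2]<.2)]
j=k[(k[:,2]>.125)&(k[:,2]<.15)]; print("cap",np.median(j[:,2]),"bar top",np.percentile(k[:,2],[97,99.5]),"expect .140 .183")
j=k[(k[:,2]>.055)&(k[:,2]<.115)]; A=np.c_[2*j[:,:2],np.ones(len(j))]; s=np.linalg.lstsq(A,(j[:,:2]**2).sum(1),rcond=None)[0]; print("col",s[:2])
cv2.imwrite("pics/s5.png",cv2.resize(c["img"][190:340,280:430],(600,600),interpolation=cv2.INTER_CUBIC)[...,::-1])
E
```

```text
time: 11.28
eef_pos: [0.5218, -0.1818, 0.1273]
tcp_rot: [-0.073, 0.997, -0.0, 0.0]
contact_force: [-2.9, -0.2, 3.4]
opening: 0.173
finger_force: 60.5
time: 12.02
eef_pos: [0.5215, -0.1816, 0.1269]
tcp_rot: [-0.073, 0.997, -0.0, 0.0]
contact_force: [0.2, 0.3, 0.4]
opening: 1.001
finger_force: 0.0
time: 12.9
eef_pos: [0.5207, -0.1811, 0.2747]
tcp_rot: [-0.073, 0.997, 0.001, -0.001]
contact_force: [-0.7, 0.2, -0.6]
opening: 0.999
finger_force: 0.0
cap 0.13958507097061412 bar top [0.18366171 0.18578044] expect .140 .183
col [ 0.52304282 -0.18063169]
```

View pics/s5.png

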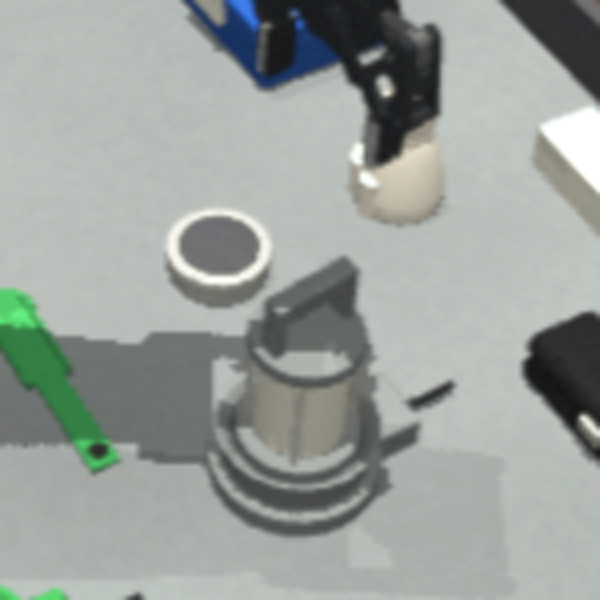

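The lantern stands upright and seated in the dock (column at (300,415), bar at (310,300)), and the gripper is clear above it. Handing in.

```bash
python3 -c "
from plant import ctrl
print(ctrl.sign_off())"
```

```text
the job is handed in; nothing more can be done
None
```

The lantern is back on the grey dock, released, and the job is handed in; the last camera check showed it upright, centred and at full seated height, though the hand-in returned no verdict.

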